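Lay the lunch tray for one diner

TASK

Lay the lunch tray around the bowl and the lunch box, as seen from the robot's side: the cork coaster directly behind the bowl with the tea cup standing in the middle of it, the shaker midway between the bowl and the lunch box, the sauce dish directly in front of the lunch box, and the chopstick rest directly in front of the bowl, its length pointing at the bowl. Everything stands upright and flat inside the tray's rim, each set down gently and not dropped. Do not shift the bowl or the lunch box, and leave the plastic tub on the counter alone.

Things in the scene. Friction and masses are not known exactly. Their poses are not given: they have to be found in the camera images.
- tray: Square dark wooden tray, 320 x 320 mm, fixed, turned up to 0.2 rad. Origin: centre of its underside; +x to its back (away from the robot), +y to its left; behind, in front and between are along its sides. Floor 8 mm above the counter; rim 5 mm thick, 16 mm above the counter. Bowl and lunch box stand on it, one 90 mm left, the other 90 mm right of its centre (varies).
- bowl: White round empty bowl, 104 mm across the rim, 52 mm high, standing loose on the tray; it must stay where it is. Its origin is the centre of its underside, z up. Its axes are parallel to the tray's.
- lunchbox: Square lunch box, black with a brown wooden lid and a light stripe, 96 x 96 mm, 51 mm high, standing loose on the tray; it must stay where it is. Its origin is the centre of its underside, z up. Its axes are parallel to the tray's.
- coaster: Flat round cork coaster with a smooth brown face, 68 mm across, 10 mm thick, loose. Its origin is the centre of its underside, z up. Any yaw. It starts on the counter, in any of six spots, three to the left and three to the right of the tray.
- cup: White ceramic tea cup without a handle, straight-sided and open-topped, 60 mm across (54 mm at the foot), 76 mm high, walls 4 mm, about 180 g. Its origin is the centre of its underside, z up. Any yaw. It starts on the counter, in any of six spots, three to the left and three to the right of the tray.
- shaker: Round amber glass shaker with a steel cap, 40 mm across, 80 mm high, about 110 g. Its origin is the centre of its underside, z up. Any yaw. It starts on the counter, in any of six spots, three to the left and three to the right of the tray.
- dish: Small shallow white ceramic sauce dish, round, 66 mm across its upright rim (48 mm at the foot), 22 mm high, about 90 g; the rim's outside is upright from 9 mm up. Its origin is the centre of its underside, z up. Any yaw. It starts on the counter, in any of six spots, three to the left and three to the right of the tray.
- rest: White ceramic chopstick rest, a small bar 56 mm long (its x axis), 18 mm wide (y), 11 mm high with ends raised to 15 mm. Its origin is the centre of its underside, z up. It starts pointing roughly away from the robot, within 0.45 rad. It starts on the counter, in any of six spots, three to the left and three to the right of the tray.
- tub: Square closed white plastic tub with a grey lid, 62 x 62 mm, 44 mm high, standing on the counter among the things. It is not part of the job and must be left where it is. Its origin is the centre of its underside, z up. It starts on the counter, in any of six spots, three to the left and three to the right of the tray.

How it is judged:
By the outcome, as a careful person would: the job done as asked, in the order asked, and still so for the second after the job is handed in, with the robot touching nothing.
It also fails if it takes over 144 s, if anything falls off the work surface, if the arm or the gripper's body presses on something with over 40 N, if the wrist force passes 120 N, or if a joint passes its speed limit or range.

ROBOT

A 7-joint arm with a two-finger parallel gripper is mounted at the origin on the work surface. World frame = base frame: x ahead of the robot, y to its left, z up, the work surface at z = 0. Lengths are in m, angles in rad, forces in N, time in s.
With the tool pointing down it reaches from about 0.4 to 0.85 m from the base axis. Payload 6.9 kg.
Tool frame: the origin (TCP) lies at the very end of the fingers, on their centre line; the grasp point (between the pads) lies 19 mm behind it (bot.hold_point_z is the distance from the TCP to the grasp point, in m); z points along the fingers, y is the line along which they close (so a half turn about z gives the same grasp; the last joint's range is limited). The gripper opens to 85 mm and grips with 20 to 120 N. Pads are 22 mm wide; open, the fingers measure 114 mm over their backs; the gripper's body (76 mm by 85 mm) begins 54 mm behind the grasp point. The pads swing forward as they close: fully open they stand 13 mm farther back than shut.
Start: joints at [-1.073, 0.507, -0.238, 1.5, 0.126, 1.149, -0.155], TCP at [0.239, 0.577, 0.192] pointing down, gripper open.
Joint ranges: [-3.08, 3.08], [-0.24, 2.05], [-1.43, 1.35], [0, 2.5], [-1.52, 4.66], [0.17, 1.96], [-2.89, 2.89]. Speed limits (rad/s): [2.39, 2.39, 3.14, 3.14, 3.14, 3.14, 3.14].

INTERFACE

Orientations are given as a unit quaternion [x, y, z, w].
In Python, from bench import sensors, imaging, bot gives the robot as it stands. The module is installed in compiled form; this text tells all that it offers.
- The arm moves only by the tool jog_arm, never from a script. Its argument "increments" is a list that holds one entry, the list of rows, each a list of 6 numbers: the shift along the tool's x, y, z in units of 3 cm (1.0 is 3 cm), then the turn, a rotation vector about the tool's x, y, z in units of 0.1 rad (1.0 is 0.1 rad). In form: [[[dx, dy, dz, rx, ry, rz], ...]]. A call has 1 to 20 rows; each row shifts and turns the commanded pose from where the row before left it, along the tool's axes as they then stand; what a row does not reach is not made up. A row lasts 1/10 s, in which the tool goes at most 50 mm and 8.59 degrees, less where a joint would pass 70% of its speed; a pose out of reach is approached as far as the arm can. A call with a number of a shift or a turn outside -1 to 1 is refused whole. A call with a gripper value outside its range is refused whole. "hand" is the gripper's target within -1 to 1 (fully open at 1, half-way at 0, shut at -1), set as the call begins (left out, the last holds). The fingers move at their own pace and stop on an object; "force" is the grip in N (left out, the last holds). Time passes only in rows, so rows that do not move let the fingers close. It gives the time, the measured TCP pose, the force, the opening and the grip force at its end, in the units of the state.
- sensors.state(): the state, without advancing time (a new reading comes with each control period).
- imaging.get_image(name): name is "scene" or "top"; returns the picture (480x640x3 uint8, red, green, blue); there is no depth.
- imaging.camera_params(name): a dict with "fx", "fy", "cx", "cy" (pixels), "k1" (the pictures are not rectified: a ray, as slopes to the right and down, at radius r is drawn at 1 + k1 r^2 times it, then the intrinsics apply), "world_to_cam" (4x4, takes a point from world to camera coordinates). Camera axes: x right, y down, z forward; pixel columns grow to the right and rows downward; lengths in m; the calibration is good to about 2 mm. A picture is of the moment at which its call begins. camera_params takes no time and is no camera call.
- bot.sign_off(): hands the job in; it is judged then, once.
The state is a dict: "time": time; "qpos": joint angles; "dq": joint speeds; "joint_torque": joint torques, N m; "tool_pos": TCP position; "tcp_rot": TCP orientation; "contact_force": force on the tool from outside, world axes, zero at the start; "torque": the same for the moment, N m; "gripper_width": opening from 0.0 (shut) to 1.0 (fully open); "grasp_force": force on a finger pad.
Only numpy, scipy, OpenCV 4.12 (cv2) and the standard library are available. Lean on these libraries where they do the work, as an engineer would, in place of code of your own. Each camera call takes 0.05 s, during which the arm holds its last target. There are 200 camera calls.

## Working session

There is one attempt and no reset: what is moved stays moved. The work goes in short steps, Python scripts to look and compute and a tool call to move; the robot and the scene stay as the last step left them, time stands still between calls to the robot, and variables do not carry over. Pictures are saved under pics/ and viewed, at most 17 in all, crops included, and the job is handed in when it is done.

Besides the shell and the picture viewer there is one more tool, called in YAML: its name, and indented under it one key for each argument. jog_arm: Moves the arm, as the interface text tells. Its arguments: {"type":"object","properties":{"increments":{"type":"array","items":{"type":"array","items":{"type":"array","items":{"type":"number","minimum":-1,"maximum":1}}}},"hand":{"type":"number"},"force":{"type":"number"}},"required":["increments"]}

```bash
mkdir -p pics; ls
python3 - <<'E'
from bench import sensors, imaging, bot
import cv2, numpy as np
for n in("top","scene"):
    im=imaging.get_image(n); cv2.imwrite(f"pics/{n}0.png",im[:,:,::-1])
    p=imaging.camera_params(n); print(n,{k:np.round(v,4).tolist() for k,v in p.items()})
print(sensors.state(), bot.hold_point_z)
E
```

```text
pics
top {'fx': 501.0686, 'fy': 501.0686, 'cx': 325.0884, 'cy': 246.8661, 'k1': -0.1278, 'world_to_cam': [[0.001, -0.9997, 0.0249, -0.0076], [-0.9815, -0.0058, -0.1916, 0.4929], [0.1917, -0.0243, -0.9812, 1.0274], [0.0, 0.0, 0.0, 1.0]]}
scene {'fx': 445.5578, 'fy': 445.5578, 'cx': 315.9799, 'cy': 226.6593, 'k1': 0.0021, 'world_to_cam': [[-0.9013, 0.4331, 0.0044, 0.4664], [0.3283, 0.6896, -0.6455, -0.1318], [-0.2826, -0.5804, -0.7637, 0.9817], [0.0, 0.0, 0.0, 1.0]]}
{'time': 0.1, 'qpos': array([-1.07246344,  0.50825785, -0.23753218,  1.50103278,  0.12570487,
        1.14886982, -0.15480118]), 'dq': array([-0.00039592,  0.00021967, -0.00021453, -0.00132256,  0.00019933,
        0.00066841,  0.00026318]), 'joint_torque': array([-3.87738590e-03, -6.21845269e+01, -2.19404183e+00, -2.50207078e+01,
        1.25382061e-02,  7.82794057e-03,  1.59921740e-05]), 'tool_pos': array([0.23913057, 0.57690086, 0.19111415]), 'tcp_rot': array([ 1.95149442e-01,  9.80773201e-01, -7.77020210e-04, -1.40291085e-04]), 'contact_force': array([-0.61421168,  0.30277144, -0.76700175]), 'torque': array([ 0.01391519,  0.03024326, -0.02366929]), 'grasp_force': 0.0, 'gripper_width': 0.9961812100411588} 0.0187
```

View pics/top0.png

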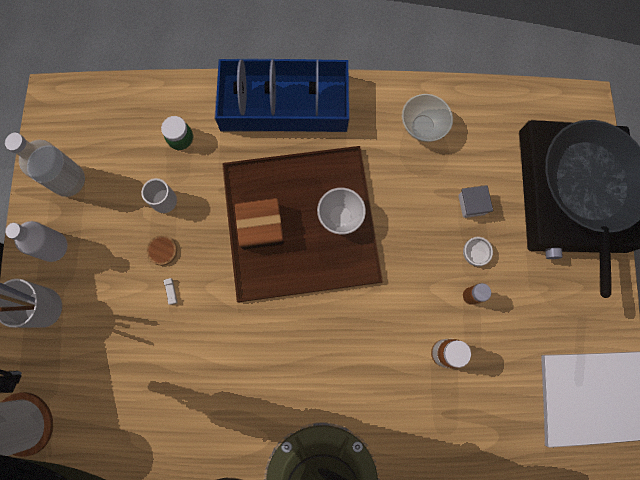

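View pics/scene0.png

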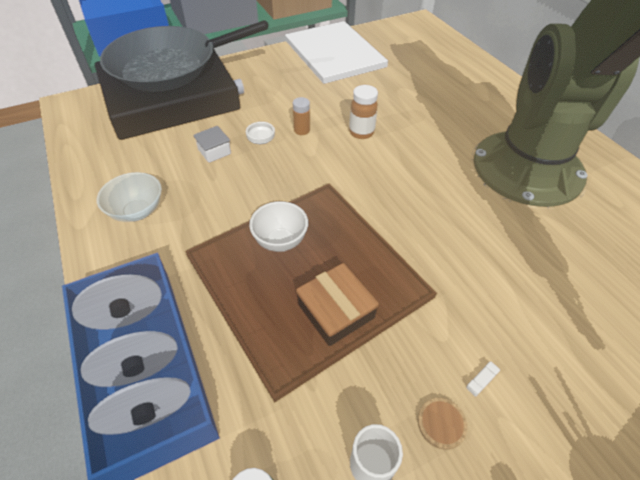

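Top view: cup (157,193), coaster (162,250), rest (171,291), lunch box (259,222), bowl (341,211), tub (476,200), dish (478,251), shaker (483,291). The jar at (452,353) is just a bystander.

```bash
cat > h.py <<'E'
import cv2, numpy as np
from bench import sensors, imaging, bot
def ray(n,uv,z):
    p=imaging.camera_params(n); K=np.array([[p['fx'],0,p['cx']],[0,p['fy'],p['cy']],[0,0,1]])
    d=cv2.undistortPoints(np.float64(uv).reshape(-1,1,2),K,np.array([p['k1'],0,0,0,0.]),None,None,None,(3,100,1e-10)) if 0 else cv2.undistortPoints(np.float64(uv).reshape(-1,1,2),K,np.array([p['k1'],0,0,0,0.]))
    d=np.c_[d.reshape(-1,2),np.ones(len(d))]; T=np.array(p['world_to_cam']); R=T[:3,:3]
    c=-R.T@T[:3,3]; w=d@R
    return c+w*((z-c[2])/w[:,2])[:,None]
def blob(im,box,f):
    x0,y0,x1,y1=box; hsv=cv2.cvtColor(im,cv2.COLOR_RGB2HSV)[y0:y1,x0:x1].astype(int)
    m=f(hsv[...,0],hsv[...,1],hsv[...,2]).astype(np.uint8)
    c=max(cv2.findContours(m,cv2.RETR_EXTERNAL,cv2.CHAIN_APPROX_NONE)[0],key=cv2.contourArea)
    return c+np.array([x0,y0])
E
python3 - <<'E'
from h import *
im=cv2.imread('pics/top0.png')[:,:,::-1].copy()
B={'cup':((130,168,190,225),lambda h,s,v:(s<70),.076),'coaster':((135,228,190,275),lambda h,s,v:(s>130)&(v<190),.01),
'rest':((150,270,195,312),lambda h,s,v:(s<70),.013),'dish':((455,228,505,275),lambda h,s,v:(s<60),.022),
'shaker':((455,275,505,315),lambda h,s,v:(s<60),.08),'bowl':((305,175,375,245),lambda h,s,v:(s<60),.06),
'tray':((205,130,400,315),lambda h,s,v:(v<125),.016)}
v=cv2.resize(im,None,fx=4,fy=4,interpolation=cv2.INTER_CUBIC)
for k,(b,f,z) in B.items():
    c=blob(im,b,f); P=ray('top',c.reshape(-1,2),z)[:,:2]
    (cx,cy),r=cv2.minEnclosingCircle(np.float32(P)); rr=cv2.minAreaRect(np.float32(P*1000))
    print(k,'circ',np.round([cx,cy,r],4),'rect',np.round(rr[0],1),np.round(rr[1],1),round(rr[2],1))
    cv2.drawContours(v,[c*4+2],-1,(255,0,255),1)
    if k=='tray': print(cv2.boxPoints(rr).round(0).tolist())
tiles=[v[4*y:4*y+260,4*x:4*x+260] for x,y in [(128,165),(130,220),(140,262),(448,220),(448,265),(310,180)]]
cv2.imwrite('pics/c1.png',np.vstack([np.hstack(tiles[:3]),np.hstack(tiles[3:])])[:,:,::-1])
E
```

```text
cup circ [0.5983 0.3518 0.0437] rect [597.6 352.3] [86.5 57.6] 46.9
coaster circ [0.4905 0.3582 0.0359] rect [490.4 357.9] [68.8 64.4] 68.0
rest circ [0.3992 0.3342 0.0288] rect [399.4 333.7] [56.7 20.2] 15.1
dish circ [ 0.4914 -0.3481  0.0349] rect [ 490.7 -348.1] [63.8 67.8] 0.1
shaker circ [ 0.3923 -0.3315  0.0205] rect [ 392.6 -331.1] [38.9 38.1] 87.2
bowl circ [ 0.5712 -0.0399  0.0529] rect [570. -40.] [102.6 103.8] 0.4
tray circ [0.5565 0.0437 0.2315] rect [557.4  32. ] [329.4 355.4] 8.2
[[369.0, 184.0], [420.0, -167.0], [746.0, -120.0], [695.0, 231.0]]
```

View pics/c1.png

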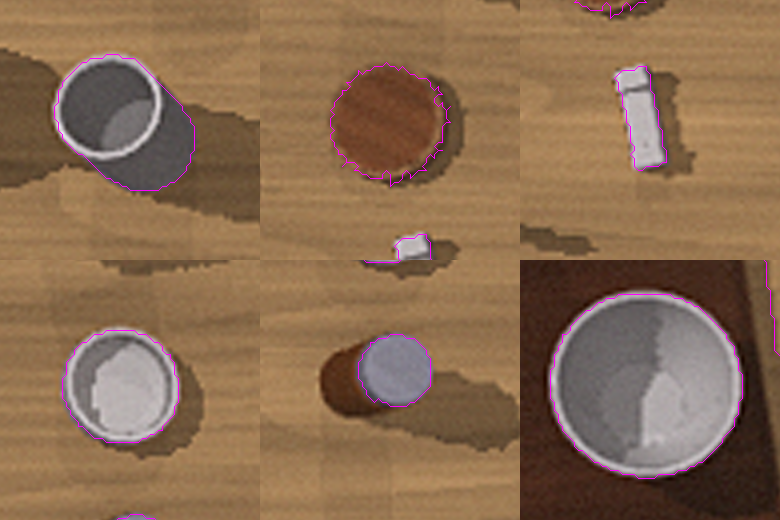

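Contours fit well: cup rim centre at about (155,191.5), coaster (162,251). The tray mask took in shadow, so I'll redo the tray, cup and lunch box.

Run:
```python
from h import *
im=cv2.imread('pics/top0.png')[:,:,::-1].copy()
hs=cv2.cvtColor(im,cv2.COLOR_RGB2HSV)
for p in [(300,170),(300,280),(232,240),(372,250),(385,240),(250,206),(270,240),(280,155),(258,222),(215,230)]: print(p,hs[p[1],p[0]],end=' ')
print()
print('cup',ray('top',[(155,191.5)],.076),'coaster',ray('top',[(162,250.75)],.01))
v=cv2.resize(im,None,fx=3,fy=3,interpolation=cv2.INTER_CUBIC)
for k,b,f,z in [('tray',(205,135,400,315),lambda h,s,v:(h<10)&(v<105)&(s>115),.016),('lid',(228,190,292,255),lambda h,s,v:(v>105),.059)]:
    c=blob(im,b,f); c=cv2.convexHull(c); P=ray('top',c.reshape(-1,2),z)[:,:2]*1000
    rr=cv2.minAreaRect(np.float32(P)); print(k,rr,cv2.boxPoints(rr).round(0).tolist())
    cv2.drawContours(v,[c*3+1],-1,(255,0,255),1)
cv2.imwrite('pics/c2.png',v[390:930,630:1210,::-1])
```

```text
(300, 170) [ 10 156  67] (300, 280) [ 12 150  75] (232, 240) [ 11 147  52] (372, 250) [ 12 151  66] (385, 240) [ 16 121 150] (250, 206) [ 11 156 131] (270, 240) [ 11 158 110] (280, 155) [ 14 132 124] (258, 222) [ 16 119 163] (215, 230) [ 15 123 133] 
cup [[0.60663636 0.36109991 0.076     ]] coaster [[0.48928673 0.35720641 0.01      ]]
tray ((558.2910766601562, 48.35545349121094), (320.5198974609375, 318.38714599609375), 8.37065315246582) [[377.0, 183.0], [423.0, -132.0], [740.0, -86.0], [694.0, 229.0]]
lid ((546.90771484375, 138.31271362304688), (91.15538024902344, 94.56080627441406), 8.642558097839355) [[495.0, 178.0], [509.0, 85.0], [599.0, 98.0], [585.0, 192.0]]
```

View pics/c2.png

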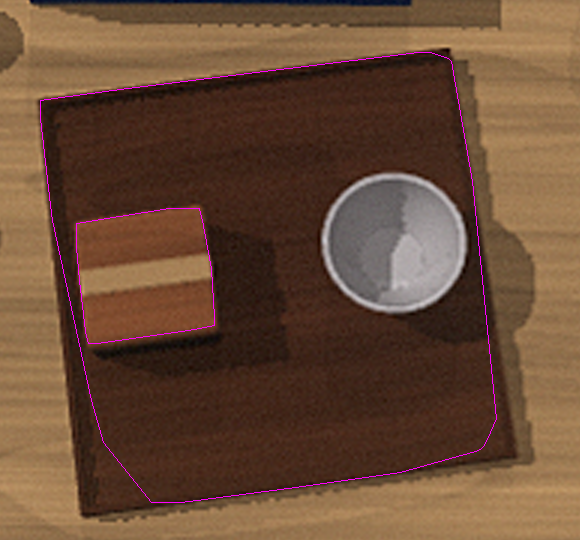

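Run:
```python
from h import *
P=ray('top',[(223,163),(360.3,146.3),(382,282.3),(237.3,302)],.016)[:,:2]; print(P.round(4),P.mean(0))
for i in range(4):
    d=P[(i+1)%4]-P[i]; print(np.linalg.norm(d), (np.degrees(np.arctan2(d[1],d[0]))+ [90,180,-90,0][i]))
# rest orientation & second view
im=cv2.imread('pics/top0.png')[:,:,::-1].copy()
c=blob(im,(150,270,195,312),lambda h,s,v:s<70);P=ray('top',c.reshape(-1,2),.013)[:,:2]*1000
print(cv2.fitLine(np.float32(P),2,0,.01,.01).ravel())
# scene view checks
im=cv2.imread('pics/scene0.png')[:,:,::-1].copy()
for k,b,f,z in [('rest',(460,355,505,400),lambda h,s,v:s<60,.013),('dish',(240,115,280,150),lambda h,s,v:s<60,.022),('bowl',(240,190,315,255),lambda h,s,v:s<60,.06)]:
    c=blob(im,b,f); print(k,[round(x,1) for x in cv2.minEnclosingCircle(np.float32(ray('scene',c.reshape(-1,2),z)[:,:2]*1000))[0]])
```

```text
[[ 0.6938  0.2278]
 [ 0.7372 -0.0882]
 [ 0.4207 -0.1316]
 [ 0.3763  0.1834]] [0.55699045 0.047849  ]
0.31889047528222647 7.8293047323802085
0.3194359964920469 7.8107749587271655
0.31805271244610295 8.030058121984652
0.3205512189105617 7.960931417862862
[9.6638501e-01 2.5709924e-01 3.9925797e+02 3.3319125e+02]
rest [404.6, 336.7]
dish [497.6, -339.3]
bowl [576.2, -31.7]
```

Everything agrees in the top view: bowl and box are 180 mm apart, and the tray is at (0.558, 0.048) with yaw 0.138. Now a planning helper.

```bash
cat >> h.py <<'E'
from scipy.spatial.transform import Rotation as Ro
def plan(x,y,z,yaw=None):
    "yaw (deg) = world direction of tool y; turn first, then shift, all in jog units (rz positive about tool z)"
    s=sensors.state(); R=Ro.from_quat(s['tcp_rot']); M=R.as_matrix()
    y0=np.degrees(np.arctan2(M[1,1],M[0,1])); yaw=y0 if yaw is None else yaw
    d=(yaw-y0+180)%360-180
    a=np.radians(yaw); G=np.array([[np.sin(a),np.cos(a),0],[-np.cos(a),np.sin(a),0],[0,0,-1]])
    tilt=Ro.from_matrix(M.T@G).as_rotvec()
    sh=(np.array([x,y,z])-s['tool_pos'])@G
    print('t',round(s['time'],2),'pos',s['tool_pos'].round(4),'yaw',round(y0,1),'q7',s['qpos'][6].round(2),'w',round(s['gripper_width'],3),'f',s['contact_force'].round(1),'gf',round(s['grasp_force'],1))
    print(' rot units total',(tilt*10).round(2),' shift units',(sh/.03).round(2))
E
python3 -c "
from h import *
plan(.4895,.3575,.10,97.9)"
```

```text
Traceback (most recent call last):
  File "h.py", line 21, in plan
    tilt=Ro.from_matrix(M.T@G).as_rotvec()
         ~~~~~~~~~~~~~~^^^^^^^
  File "scipy/spatial/transform/_rotation.pyx", line 1143, in scipy.spatial.transform._rotation.Rotation.from_matrix
ValueError: Non-positive determinant (left-handed or null coordinate frame) in rotation matrix 0: [[-8.62452605e-01  5.06137830e-01  2.80826483e-05]
 [ 5.06137238e-01  8.62451508e-01  1.57891665e-03]
 [-7.74929525e-04 -1.37595445e-03  9.99998753e-01]].
```

```bash
sed -i 's/\[\[np.sin(a),np.cos(a),0\],\[-np.cos(a),np.sin(a),0\]/[[-np.sin(a),np.cos(a),0],[np.cos(a),np.sin(a),0]/' h.py
python3 -c "
from h import *
plan(.4895,.3575,.10,97.9)"
```

```text
t 0.1 pos [0.2391 0.5769 0.1911] yaw 67.5 q7 -0.15 w 0.996 f [-0.6  0.3 -0.8] gf 0.0
 rot units total [-0.02 -0.   -5.31]  shift units [-7.26 -8.39  3.04]
```

jog_arm:
  increments:
    - [[0,0,0,0,0,-0.885],[0,0,0,0,0,-0.885],[0,0,0,0,0,-0.885],[0,0,0,0,0,-0.885],[0,0,0,0,0,-0.885],[0,0,0,0,0,-0.885],[-0.66,-0.76,0.276,0,0,0],[-0.66,-0.76,0.276,0,0,0],[-0.66,-0.76,0.276,0,0,0],[-0.66,-0.76,0.276,0,0,0],[-0.66,-0.76,0.276,0,0,0],[-0.66,-0.76,0.276,0,0,0],[-0.66,-0.76,0.276,0,0,0],[-0.66,-0.76,0.276,0,0,0],[-0.66,-0.76,0.276,0,0,0],[-0.66,-0.76,0.276,0,0,0],[-0.66,-0.79,0.28,0,0,0],[0,0,0,0,0,0],[0,0,0,0,0,0]]
  hand: 0.8
  force: 30

```text
time: 2.0
tool_pos: [0.4898, 0.3572, 0.1]
tcp_rot: [-0.068, 0.998, -0.0, -0.001]
contact_force: [0.2, 0.4, 0.6]
gripper_width: 0.899
grasp_force: 0.0
```

```bash
python3 -c "
from h import *
plan(.4895,.3575,.012,97.9)
a=imaging.get_image('top');b=imaging.get_image('scene')
cv2.imwrite('pics/g1.png',np.hstack([cv2.resize(a[180:330,80:280],(400,300)),cv2.resize(b[270:470,330:597],(400,300))])[:,:,::-1])"
```

```text
t 2.0 pos [0.4898 0.3572 0.1   ] yaw 97.8 q7 0.82 w 0.899 f [0.2 0.4 0.6] gf 0.0
 rot units total [-0.01 -0.01 -0.02]  shift units [0.01 0.01 2.93]
```

View pics/g1.png

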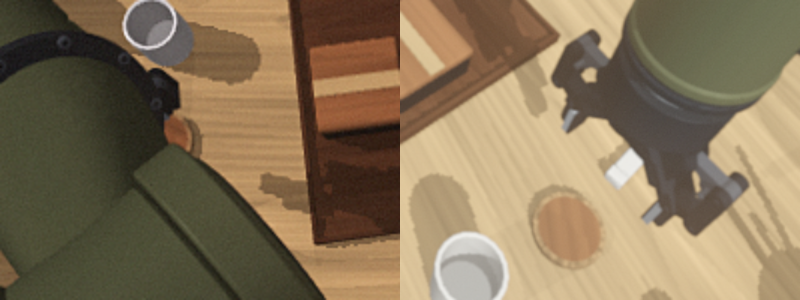

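The right crop shows the open fingers (about x 570 and 680 in the crop) above the coaster line. I'll descend in steps and watch the force.

jog_arm:
  increments:
    - [[0,0,0.5,0,0,0],[0,0,0.6,0,0,0],[0,0,0.6,0,0,0],[0,0,0.6,0,0,0],[0,0,0.5,0,0,0],[0,0,0.25,0,0,0],[0,0,0,0,0,0],[0,0,0,0,0,0]]

```text
time: 2.9
tool_pos: [0.4895, 0.3589, 0.0098]
tcp_rot: [-0.069, 0.998, 0.0, 0.0]
contact_force: [-0.4, 0.1, 1.3]
gripper_width: 0.903
grasp_force: 0.0
```

jog_arm:
  increments:
    - [[0,0,0.1,0,0,0],[0,0,0.1,0,0,0],[0,0,0,0,0,0],[0,0,0,0,0,0]]

```text
time: 3.3
tool_pos: [0.4897, 0.358, 0.0033]
tcp_rot: [-0.069, 0.998, -0.0, 0.0]
contact_force: [-0.8, 0.3, -0.1]
gripper_width: 0.902
grasp_force: 0.0
```

jog_arm:
  increments:
    - [[0,0,0.1,0,0,0],[0,0,0,0,0,0],[0,0,0,0,0,0]]

```text
time: 3.6
tool_pos: [0.4896, 0.358, 0.0001]
tcp_rot: [-0.069, 0.998, -0.0, -0.0]
contact_force: [0.6, -0.4, -0.0]
gripper_width: 0.902
grasp_force: 0.0
```

jog_arm:
  increments:
    - [[0,0,0.08,0,0,0],[0,0,0,0,0,0],[0,0,0,0,0,0]]

```text
time: 3.9
tool_pos: [0.4896, 0.358, -0.0023]
tcp_rot: [-0.069, 0.998, -0.0, -0.0]
contact_force: [1.0, -0.2, -0.0]
gripper_width: 0.899
grasp_force: 0.0
```

jog_arm:
  increments:
    - [[0,0,0.07,0,0,0],[0,0,0,0,0,0],[0,0,0,0,0,0]]

```text
time: 4.2
tool_pos: [0.4896, 0.3581, -0.0044]
tcp_rot: [-0.069, 0.998, -0.0, -0.0]
contact_force: [0.0, -0.5, -0.0]
gripper_width: 0.901
grasp_force: 0.0
```

jog_arm:
  increments:
    - [[0,0,0.05,0,0,0],[0,0,0,0,0,0],[0,0,0,0,0,0],[0,0,0,0,0,0],[0,0,0,0,0,0],[0,0,0,0,0,0],[0,0,0,0,0,0]]
  hand: -0.2
  force: 30

```text
time: 4.9
tool_pos: [0.4896, 0.3581, -0.0058]
tcp_rot: [-0.069, 0.998, -0.0, -0.0]
contact_force: [0.2, -0.1, 0.7]
gripper_width: 0.397
grasp_force: 0.0
```

```bash
python3 -c "
from h import *
a=imaging.get_image('top');b=imaging.get_image('scene')
cv2.imwrite('pics/g2.png',np.hstack([cv2.resize(a[180:330,80:280],(400,300)),cv2.resize(b[270:470,330:597],(400,300))])[:,:,::-1])"
```

```text
(no output)
```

View pics/g2.png

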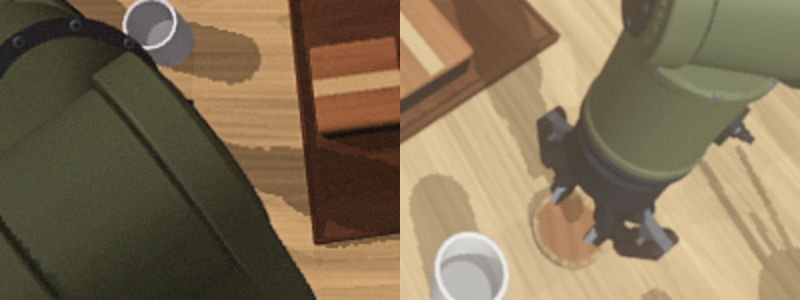

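```bash
python3 -c "
from h import *
print(ray('scene',[(442,422)],.01)); s=sensors.state(); print(s['tool_pos'],s['gripper_width'],s['grasp_force'],s['contact_force'])
p=imaging.camera_params('scene');T=np.array(p['world_to_cam'])
for z in (-.006,.01,.02,.03):
  c=T@[.4896,.358,z,1]; print(z,p['cx']+p['fx']*c[0]/c[2],p['cy']+p['fy']*c[1]/c[2])
"
```

```text
[[0.49535166 0.36138203 0.01      ]]
[ 0.48965652  0.35805574 -0.00582776] 0.4007190748561055 0.0 [0.2621988  0.46605021 0.53113083]
-0.006 441.3574267070779 421.3185697000435
0.01 443.8471471468165 417.77725335626064
0.02 445.4530406610279 415.4930704184972
0.03 447.0989758361336 413.1519332195671
```

jog_arm:
  increments:
    - [[0,0,0.1,0,0,0],[0,0,0,0,0,0],[0,0,0,0,0,0]]

```text
time: 5.3
tool_pos: [0.4895, 0.358, -0.009]
tcp_rot: [-0.069, 0.998, -0.0, -0.0]
contact_force: [0.1, 0.6, -0.6]
gripper_width: 0.4
grasp_force: 0.0
```

jog_arm:
  increments:
    - [[0,0,0.1,0,0,0],[0,0,0,0,0,0],[0,0,0,0,0,0]]

```text
time: 5.6
tool_pos: [0.4896, 0.358, -0.012]
tcp_rot: [-0.069, 0.998, -0.0, -0.0]
contact_force: [-0.4, -0.7, -0.1]
gripper_width: 0.398
grasp_force: 0.0
```

```bash
python3 -c "
from h import *
b=imaging.get_image('scene')
cv2.imwrite('pics/g3.png',cv2.resize(b[340:460,380:540],(800,600),interpolation=cv2.INTER_CUBIC)[:,:,::-1])"
```

```text
(no output)
```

View pics/g3.png

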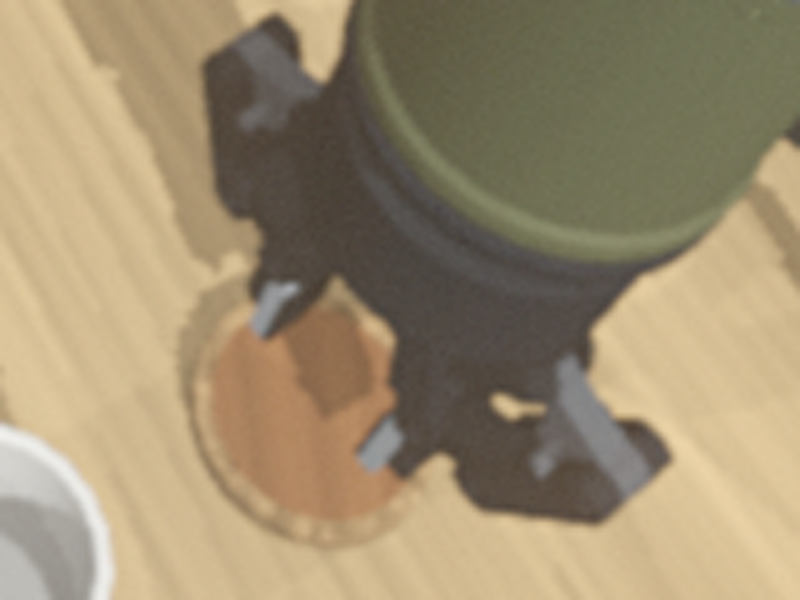

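Contrary to the reading, the fingertips (about (275,305) and (380,445)) still stand above the coaster. I'll keep lowering with the force as guide.

jog_arm:
  increments:
    - [[0,0,0.1,0,0,0],[0,0,0,0,0,0]]

```text
time: 5.85
tool_pos: [0.4895, 0.3579, -0.0152]
tcp_rot: [-0.069, 0.998, -0.0, -0.0]
contact_force: [-0.0, 0.4, -1.0]
gripper_width: 0.397
grasp_force: 0.0
```

jog_arm:
  increments:
    - [[0,0,0.1,0,0,0],[0,0,0,0,0,0]]

```text
time: 6.05
tool_pos: [0.4894, 0.3579, -0.0182]
tcp_rot: [-0.069, 0.998, -0.0, -0.0]
contact_force: [0.1, 0.3, -0.7]
gripper_width: 0.397
grasp_force: 0.0
```

jog_arm:
  increments:
    - [[0,0,0.1,0,0,0],[0,0,0,0,0,0]]

```text
time: 6.25
tool_pos: [0.4894, 0.3579, -0.0212]
tcp_rot: [-0.069, 0.998, -0.0, -0.0]
contact_force: [-0.2, 0.0, -0.2]
gripper_width: 0.398
grasp_force: 0.0
```

jog_arm:
  increments:
    - [[0,0,0.1,0,0,0],[0,0,0,0,0,0]]

```text
time: 6.45
tool_pos: [0.4894, 0.3579, -0.0242]
tcp_rot: [-0.069, 0.998, -0.0, -0.0]
contact_force: [-0.3, 1.0, -0.1]
gripper_width: 0.402
grasp_force: 0.0
```

jog_arm:
  increments:
    - [[0,0,0.1,0,0,0],[0,0,0,0,0,0]]

```text
time: 6.65
tool_pos: [0.4895, 0.3579, -0.0272]
tcp_rot: [-0.069, 0.998, -0.0, -0.0]
contact_force: [-0.1, -0.1, 0.1]
gripper_width: 0.4
grasp_force: 0.0
```

```bash
python3 -c "
from h import *
b=imaging.get_image('scene')
cv2.imwrite('pics/g4.png',cv2.resize(b[340:460,380:540],(800,600),interpolation=cv2.INTER_CUBIC)[:,:,::-1])"
```

```text
(no output)
```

View pics/g4.png

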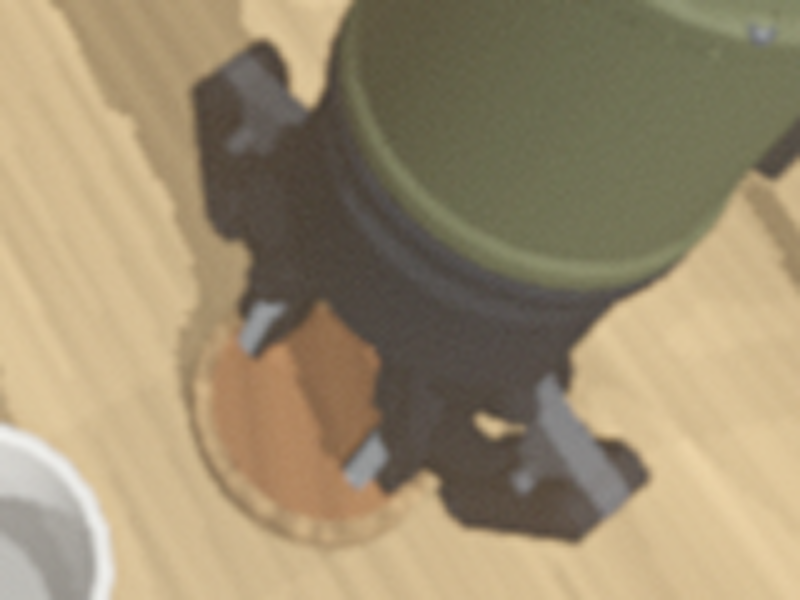

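Now the finger ends (bottoms at about (252,350) and (360,485)) centre on the coaster (308,420), and the finger's shadow nearly meets it, so contact is close.

jog_arm:
  increments:
    - [[0,0,0.07,0,0,0],[0,0,0,0,0,0]]

```text
time: 6.9
tool_pos: [0.4895, 0.358, -0.0292]
tcp_rot: [-0.069, 0.998, -0.0, -0.0]
contact_force: [-0.7, -0.6, 0.8]
gripper_width: 0.401
grasp_force: 0.0
```

jog_arm:
  increments:
    - [[0,0,0.07,0,0,0],[0,0,0,0,0,0]]

```text
time: 7.1
tool_pos: [0.4898, 0.3582, -0.0301]
tcp_rot: [-0.069, 0.998, 0.0, 0.0]
contact_force: [-1.0, -1.5, 8.6]
gripper_width: 0.402
grasp_force: 4.3
```

jog_arm:
  increments:
    - [[0,0,0.07,0,0,0],[0,0,0,0,0,0]]

```text
time: 7.3
tool_pos: [0.4899, 0.3582, -0.0302]
tcp_rot: [-0.069, 0.998, 0.0, 0.001]
contact_force: [-6.2, -4.9, 26.6]
gripper_width: 0.4
grasp_force: 13.4
```

Contact at a reading of −0.030, so the fingertip is at reading + 40 mm at this opening: the pose readout has a z bias. I'll raise, open, and find the counter the same way.

jog_arm:
  increments:
    - [[0,0,-0.4,0,0,0],[0,0,-0.4,0,0,0],[0,0,0,0,0,0],[0,0,0,0,0,0],[0,0,0,0,0,0],[0,0,0,0,0,0]]
  hand: 0.85

```text
time: 7.9
tool_pos: [0.4894, 0.3578, -0.0097]
tcp_rot: [-0.069, 0.998, -0.0, -0.0]
contact_force: [1.1, 0.1, 0.5]
gripper_width: 0.923
grasp_force: 0.0
```

jog_arm:
  increments:
    - [[0,0,0.4,0,0,0],[0,0,0.5,0,0,0],[0,0,0,0,0,0],[0,0,0,0,0,0]]

```text
time: 8.3
tool_pos: [0.489, 0.3577, -0.0373]
tcp_rot: [-0.069, 0.998, -0.001, -0.001]
contact_force: [-0.2, -0.1, -0.9]
gripper_width: 0.924
grasp_force: 0.0
```

jog_arm:
  increments:
    - [[0,0,0.1,0,0,0],[0,0,0.1,0,0,0],[0,0,0,0,0,0]]

```text
time: 8.6
tool_pos: [0.4896, 0.358, -0.0423]
tcp_rot: [-0.069, 0.998, -0.0, -0.0]
contact_force: [-0.4, 0.2, -0.6]
gripper_width: 0.921
grasp_force: 0.0
```

jog_arm:
  increments:
    - [[0,0,0.1,0,0,0],[0,0,0,0,0,0]]

```text
time: 8.8
tool_pos: [0.4895, 0.3579, -0.0453]
tcp_rot: [-0.069, 0.998, -0.0, -0.0]
contact_force: [-0.1, -0.1, -0.7]
gripper_width: 0.927
grasp_force: 0.0
```

jog_arm:
  increments:
    - [[0,0,0.07,0,0,0],[0,0,0,0,0,0]]

```text
time: 9.0
tool_pos: [0.4895, 0.358, -0.0474]
tcp_rot: [-0.069, 0.998, -0.0, -0.0]
contact_force: [-1.0, -0.3, 0.4]
gripper_width: 0.923
grasp_force: 0.0
```

jog_arm:
  increments:
    - [[0,0,0.07,0,0,0],[0,0,0,0,0,0]]

```text
time: 9.2
tool_pos: [0.4895, 0.3579, -0.0496]
tcp_rot: [-0.069, 0.998, -0.0, -0.0]
contact_force: [0.9, 0.1, -0.5]
gripper_width: 0.923
grasp_force: 0.0
```

jog_arm:
  increments:
    - [[0,0,0.05,0,0,0],[0,0,0,0,0,0]]

```text
time: 9.4
tool_pos: [0.4897, 0.3581, -0.05]
tcp_rot: [-0.069, 0.998, -0.0, 0.0]
contact_force: [-1.6, -1.1, 8.5]
gripper_width: 0.926
grasp_force: 4.2
```

jog_arm:
  increments:
    - [[0,0,0.05,0,0,0],[0,0,0,0,0,0]]

```text
time: 9.6
tool_pos: [0.4897, 0.3581, -0.0501]
tcp_rot: [-0.069, 0.998, -0.0, 0.001]
contact_force: [-5.1, -4.2, 21.0]
gripper_width: 0.925
grasp_force: 10.8
```

jog_arm:
  increments:
    - [[0,0,-0.26,0,0,0],[0,0,0,0,0,0],[0,0,0,0,0,0]]

```text
time: 9.9
tool_pos: [0.4898, 0.3581, -0.0446]
tcp_rot: [-0.069, 0.998, 0.0, 0.0]
contact_force: [0.4, -0.9, -0.3]
gripper_width: 0.923
grasp_force: 0.0
```

jog_arm:
  increments:
    - [[0,0,0,0,0,0],[0,0,0,0,0,0],[0,0,0,0,0,0],[0,0,0,0,0,0],[0,0,0,0,0,0]]
  hand: 0.3
  force: 40

```text
time: 10.4
tool_pos: [0.4896, 0.3579, -0.0446]
tcp_rot: [-0.069, 0.998, -0.0, -0.0]
contact_force: [-0.6, -1.5, 4.5]
gripper_width: 0.773
grasp_force: 43.5
```

jog_arm:
  increments:
    - [[0,0,-0.4,0,0,0],[0,0,-0.9,0,0,0],[0,0,-0.9,0,0,0],[0,0,-0.9,0,0,0],[-0.17,-0.52,0,0,0,0],[-0.27,-0.8,0,0,0,0],[-0.3,-0.94,0,0,0,0],[-0.3,-0.94,0,0,0,0],[-0.3,-0.94,0,0,0,0],[-0.3,-0.94,0,0,0,0],[-0.3,-0.94,0,0,0,0],[-0.3,-0.94,0,0,0,0],[-0.3,-0.94,0,0,0,0],[-0.3,-0.94,0,0,0,0],[-0.3,-0.94,0,0,0,0],[-0.3,-0.94,0,0,0,0],[-0.3,-0.94,0,0,0,0],[-0.3,-0.93,0,0,0,0],[-0.2,-0.5,0,0,0,0],[0,0,0,0,0,0]]

```text
time: 12.4
tool_pos: [0.6702, -0.017, 0.0478]
tcp_rot: [-0.067, 0.998, -0.001, -0.0]
contact_force: [0.2, -0.4, -0.1]
gripper_width: 0.776
grasp_force: 44.7
```

```bash
python3 -c "
from h import *
plan(.6737,-.0259,.015,97.9)
a=imaging.get_image('top');b=imaging.get_image('scene')
cv2.imwrite('pics/p1.png',np.hstack([cv2.resize(a[110:310,210:410],(400,400)),cv2.resize(b[130:410,140:420],(400,400))])[:,:,::-1])"
```

```text
t 12.4 pos [ 0.6702 -0.017   0.0478] yaw 97.7 q7 1.45 w 0.776 f [ 0.2 -0.4 -0.1] gf 44.7
 rot units total [-0.01 -0.01 -0.04]  shift units [-0.08 -0.31  1.09]
```

View pics/p1.png

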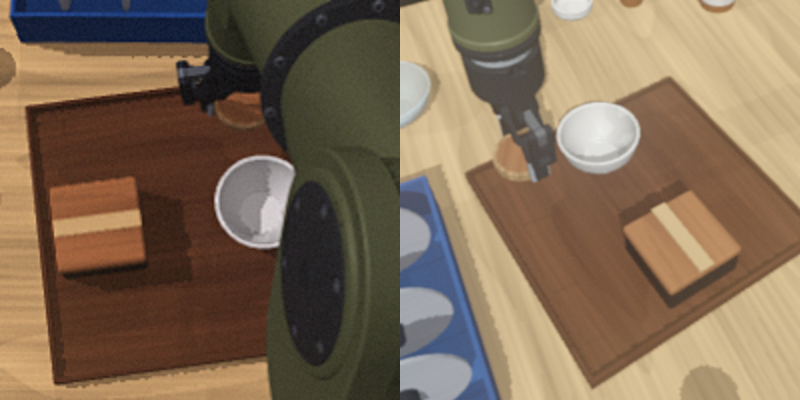

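Coaster is held above its spot, behind the bowl. Lowering.

jog_arm:
  increments:
    - [[-0.04,-0.15,0,0,0,0],[-0.04,-0.12,0,0,0,-0.03],[0,0,0.4,0,0,0],[0,0,0.6,0,0,0],[0,0,0.6,0,0,0],[0,0,0.5,0,0,0],[0,0,0.3,0,0,0],[0,0,0.15,0,0,0],[0,0,0,0,0,0],[0,0,0,0,0,0]]

```text
time: 13.5
tool_pos: [0.6737, -0.0209, -0.0275]
tcp_rot: [-0.071, 0.998, 0.0, 0.0]
contact_force: [0.4, -0.3, 0.1]
gripper_width: 0.771
grasp_force: 44.7
```

jog_arm:
  increments:
    - [[0,0,0.1,0,0,0],[0,0,0,0,0,0],[0,0,0,0,0,0]]

```text
time: 13.8
tool_pos: [0.6734, -0.0211, -0.0307]
tcp_rot: [-0.07, 0.998, -0.0, 0.0]
contact_force: [0.4, 0.2, 0.5]
gripper_width: 0.77
grasp_force: 44.7
```

```bash
python3 -c "
from h import *
plan(.6737,-.0259,-.0366,97.9)"
```

```text
t 13.8 pos [ 0.6734 -0.0211 -0.0307] yaw 98.1 q7 1.43 w 0.77 f [0.4 0.2 0.5] gf 44.7
 rot units total [-0.    0.    0.03]  shift units [ 0.01 -0.16  0.2 ]
```

jog_arm:
  increments:
    - [[0,-0.16,0,0,0,0],[0,0,0.08,0,0,0],[0,0,0,0,0,0]]

```text
time: 14.1
tool_pos: [0.6737, -0.0264, -0.0337]
tcp_rot: [-0.07, 0.998, -0.0, -0.0]
contact_force: [-0.5, 0.1, 0.0]
gripper_width: 0.769
grasp_force: 44.7
```

jog_arm:
  increments:
    - [[0,0,0.07,0,0,0],[0,0,0,0,0,0]]

```text
time: 14.3
tool_pos: [0.6736, -0.0257, -0.0359]
tcp_rot: [-0.071, 0.998, 0.0, -0.0]
contact_force: [-0.7, 0.3, -1.1]
gripper_width: 0.772
grasp_force: 44.7
```

jog_arm:
  increments:
    - [[0,0,0.05,0,0,0],[0,0,0,0,0,0]]

```text
time: 14.5
tool_pos: [0.674, -0.0257, -0.0365]
tcp_rot: [-0.071, 0.998, -0.0, 0.0]
contact_force: [-1.1, 0.4, 4.3]
gripper_width: 0.776
grasp_force: 45.1
```

Touchdown exactly where predicted. Release, lift, go to the cup.

jog_arm:
  increments:
    - [[0,0,0,0,0,0],[0,0,0,0,0,0],[0,0,0,0,0,0],[0,0,-0.3,0,0,0],[0,0,-0.8,0,0,0],[0,0,-0.9,0,0,0],[0,0,-0.9,0,0,0],[0,0,-0.9,0,0,0],[0,0,-0.1,0,0,0]]
  hand: 0.75

```text
time: 15.4
tool_pos: [0.6763, -0.0255, 0.0847]
tcp_rot: [-0.07, 0.998, -0.0, 0.003]
contact_force: [1.0, 0.2, 0.2]
gripper_width: 0.877
grasp_force: 0.0
```

jog_arm:
  increments:
    - [[0,0.5,0,0,0,0],[0.03,0.9,0,0,0,0],[0.03,0.97,0,0,0,0],[0.03,0.97,0,0,0,0],[0.03,0.97,0,0,0,0],[0.03,0.97,0,0,0,0],[0.03,0.97,0,0,0,0],[0.03,0.97,0,0,0,0],[0.03,0.97,0,0,0,0],[0.03,0.97,0,0,0,0],[0.03,0.97,0,0,0,0],[0.03,0.97,0,0,0,0],[0.03,0.97,0,0,0,0],[0.03,0.7,0,0,0,0],[0.03,0.3,0,0,0,0],[0,0,0,0,0,0],[0,0,0,0,0,0]]
  hand: 1

```text
time: 17.1
tool_pos: [0.6062, 0.3593, 0.0793]
tcp_rot: [-0.07, 0.998, -0.001, -0.0]
contact_force: [0.9, -0.2, -0.0]
gripper_width: 1.002
grasp_force: 0.0
```

```bash
python3 -c "
from h import *
plan(.6066,.3611,-.020,97.9)
a=imaging.get_image('top');b=imaging.get_image('scene')
c=blob(a,(355,115,400,160) if 0 else (315,110,375,178),lambda h,s,v:(s>110)&(v>85)&(h<16))
(x,y),r=cv2.minEnclosingCircle(np.float32(ray('top',c.reshape(-1,2),.018)[:,:2])); print('coaster',x,y,r)
cv2.imwrite('pics/p2.png',np.hstack([cv2.resize(a[100:300,110:400],(435,300)),cv2.resize(b[330:480,280:460],(360,300))])[:,:,::-1])"
```

```text
t 17.1 pos [0.6062 0.3593 0.0793] yaw 98.1 q7 0.93 w 1.002 f [ 0.9 -0.2 -0. ] gf 0.0
 rot units total [-0.02 -0.01  0.03]  shift units [-0.02  0.06  3.31]
coaster 0.695160448551178 -0.03538340702652931 0.05367360636591911
```

View pics/p2.png

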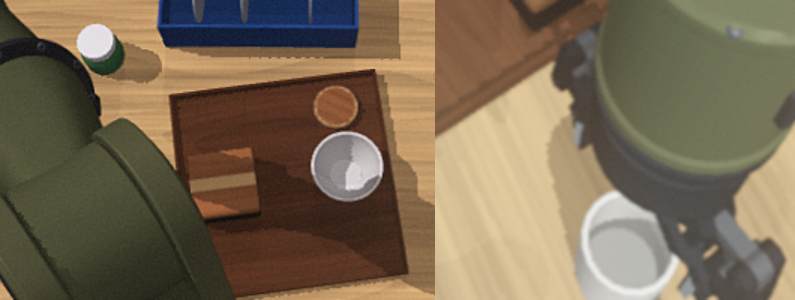

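The coaster lies behind the bowl at about (333.7,171.3) in the full picture. Descending over the cup.

jog_arm:
  increments:
    - [[-0.02,0.06,0.4,0,0,0],[0,0,0.6,0,0,0],[0,0,0.6,0,0,0],[0,0,0.6,0,0,0],[0,0,0.6,0,0,0],[0,0,0.4,0,0,0],[0,0,0.1,0,0,0],[0,0,0,0,0,0]]

```text
time: 18.0
tool_pos: [0.6065, 0.3621, -0.0195]
tcp_rot: [-0.07, 0.998, -0.0, -0.0]
contact_force: [0.3, 0.2, 0.3]
gripper_width: 1.002
grasp_force: 0.0
```

jog_arm:
  increments:
    - [[0,0,0,0,0,0],[0,0,0,0,0,0],[0,0,0,0,0,0],[0,0,0,0,0,0],[0,0,0,0,0,0],[0,0,0,0,0,0]]
  hand: 0
  force: 40

```text
time: 18.6
tool_pos: [0.6074, 0.363, -0.0176]
tcp_rot: [-0.07, 0.998, 0.0, 0.001]
contact_force: [-0.4, -0.7, 5.4]
gripper_width: 0.694
grasp_force: 43.5
```

```bash
python3 -c "
from h import *
print(ray('top',[(333.7,171.3)],.018))
plan(.6737,-.0259,0,97.9)"
```

```text
[[ 0.67446447 -0.02614636  0.018     ]]
t 18.6 pos [ 0.6074  0.363  -0.0176] yaw 98.1 q7 0.9 w 0.694 f [-0.4 -0.7  5.4] gf 43.5
 rot units total [0.01 0.02 0.03]  shift units [ -0.41 -13.14  -0.59]
```

jog_arm:
  increments:
    - [[0,0,-0.4,0,0,0],[0,0,-0.8,0,0,0],[0,0,-0.9,0,0,0],[0,0,-0.9,0,0,0],[0,0,-0.4,0,0,0],[0,0,0,0,0,0]]

```text
time: 19.2
tool_pos: [0.6074, 0.3632, 0.0851]
tcp_rot: [-0.071, 0.998, 0.001, 0.001]
contact_force: [-0.3, 0.9, -2.8]
gripper_width: 0.693
grasp_force: 43.6
```

jog_arm:
  increments:
    - [[0,-0.4,0,0,0,0],[-0.03,-0.8,0,0,0,0],[-0.03,-0.95,0,0,0,0],[-0.03,-0.95,0,0,0,0],[-0.03,-0.95,0,0,0,0],[-0.03,-0.95,0,0,0,0],[-0.03,-0.95,0,0,0,0],[-0.03,-0.95,0,0,0,0],[-0.03,-0.95,0,0,0,0],[-0.03,-0.95,0,0,0,0],[-0.03,-0.95,0,0,0,0],[-0.03,-0.95,0,0,0,0],[-0.03,-0.95,0,0,0,0],[-0.03,-0.9,0,0,0,0],[-0.02,-0.6,0,0,0,0],[0,0,0,0,0,0],[0,0,0,0,0,0],[0,0,0,0,0,0]]

```text
time: 21.0
tool_pos: [0.6738, -0.0244, 0.0826]
tcp_rot: [-0.072, 0.997, 0.001, -0.0]
contact_force: [-0.1, 0.1, -2.6]
gripper_width: 0.694
grasp_force: 43.5
```

```bash
python3 -c "
from h import *
plan(.6740,-.0258,.006,97.9)
a=imaging.get_image('top');b=imaging.get_image('scene')
cv2.imwrite('pics/p3.png',np.hstack([cv2.resize(a[110:260,250:400],(400,400)),cv2.resize(b[150:290,140:280],(400,400))])[:,:,::-1])"
```

```text
t 21.0 pos [ 0.6738 -0.0244  0.0826] yaw 98.2 q7 1.49 w 0.694 f [-0.1  0.1 -2.6] gf 43.5
 rot units total [ 0.01 -0.01  0.05]  shift units [-0.   -0.05  2.55]
```

View pics/p3.png

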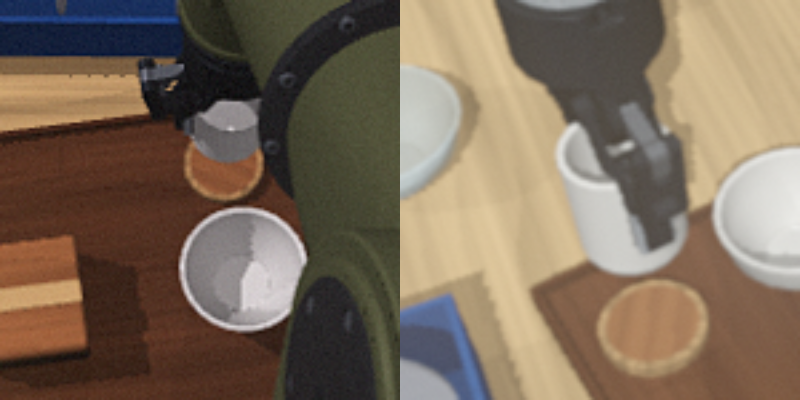

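The cup is held above the coaster (coaster at about (225,170) in the left crop). Lowering.

jog_arm:
  increments:
    - [[0,-0.05,0.3,0,0,0.04],[0,0,0.5,0,0,0],[0,0,0.5,0,0,0],[0,0,0.5,0,0,0],[0,0,0.4,0,0,0],[0,0,0.2,0,0,0],[0,0,0.1,0,0,0],[0,0,0,0,0,0],[0,0,0,0,0,0]]

```text
time: 22.0
tool_pos: [0.675, -0.0278, 0.0086]
tcp_rot: [-0.068, 0.998, -0.0, 0.001]
contact_force: [0.5, 0.7, -1.9]
gripper_width: 0.693
grasp_force: 43.5
```

jog_arm:
  increments:
    - [[0,0,0.07,0,0,0],[0,0,0,0,0,0],[0,0,0,0,0,0]]

```text
time: 22.3
tool_pos: [0.6746, -0.0279, 0.0061]
tcp_rot: [-0.069, 0.998, -0.0, 0.0]
contact_force: [-0.4, -0.2, -1.4]
gripper_width: 0.692
grasp_force: 43.5
```

jog_arm:
  increments:
    - [[0,0,0.06,0,0,0],[0,0,0,0,0,0]]

```text
time: 22.5
tool_pos: [0.6743, -0.0279, 0.0039]
tcp_rot: [-0.069, 0.998, -0.0, -0.0]
contact_force: [-1.1, -0.4, -1.7]
gripper_width: 0.698
grasp_force: 43.5
```

jog_arm:
  increments:
    - [[0,0.07,0.03,0,0,0],[0,0,0.03,0,0,0],[0,0,0,0,0,0]]

```text
time: 22.8
tool_pos: [0.6741, -0.0256, 0.0021]
tcp_rot: [-0.069, 0.998, 0.0, -0.0]
contact_force: [0.9, -0.3, -1.2]
gripper_width: 0.693
grasp_force: 43.5
```

jog_arm:
  increments:
    - [[0,0,0.05,0,0,0],[0,0,0,0,0,0]]

```text
time: 23.0
tool_pos: [0.6741, -0.0259, 0.0006]
tcp_rot: [-0.068, 0.998, -0.0, -0.0]
contact_force: [-0.2, -0.5, -2.3]
gripper_width: 0.695
grasp_force: 43.5
```

jog_arm:
  increments:
    - [[0,0,0.04,0,0,0],[0,0,0,0,0,0]]

```text
time: 23.2
tool_pos: [0.6743, -0.0258, 0.0004]
tcp_rot: [-0.068, 0.998, -0.0, 0.0]
contact_force: [-2.7, -0.9, 3.6]
gripper_width: 0.694
grasp_force: 43.9
```

jog_arm:
  increments:
    - [[0,0,0,0,0,0],[0,0,0,0,0,0],[0,0,0,0,0,0],[0,0,-0.2,0,0,0],[0,0,-0.6,0,0,0],[0,0,-0.8,0,0,0],[0,0,-0.8,0,0,0],[0,0,-0.7,0,0,0],[0,0,-0.1,0,0,0]]
  hand: 0.75

```text
time: 24.1
tool_pos: [0.6761, -0.0255, 0.099]
tcp_rot: [-0.068, 0.998, -0.0, 0.003]
contact_force: [-0.2, -0.3, 0.3]
gripper_width: 0.872
grasp_force: 0.0
```

jog_arm:
  increments:
    - [[0,0,0,0,0,0.98],[0,0,0,0,0,0.98],[0,0,0,0,0,0.98],[0,0,0,0,0,0.98],[0,0,0,0,0,0.98],[0,0,0,0,0,0.98],[0,0,0,0,0,0.98],[0,0,0,0,0,0.98],[0,0,0,0,0,0.98],[0,0,0,0,0,0.98],[0,0,0,0,0,0.98],[0,0,0,0,0,0.98],[0,0,0,0,0,0.98],[0,0,0,0,0,0.98],[0,0,0,0,0,0.98],[0,0,0,0,0,0.98],[0,0,0,0,0,0]]

```text
time: 25.8
tool_pos: [0.6738, -0.0256, 0.0948]
tcp_rot: [0.656, 0.754, -0.001, -0.0]
contact_force: [-0.5, 0.9, -0.8]
gripper_width: 0.875
grasp_force: 0.0
```

```bash
python3 -c "
from h import *
plan(.392,-.331,.085,7.9)"
```

```text
t 25.8 pos [ 0.6738 -0.0256  0.0948] yaw 7.9 q7 0.18 w 0.875 f [-0.5  0.9 -0.8] gf 0.0
 rot units total [-0.01  0.    0.01]  shift units [ -8.79 -10.7    0.33]
```

jog_arm:
  increments:
    - [[-0.34,-0.41,0.02,0,0,0],[-0.65,-0.79,0.025,0,0,0],[-0.65,-0.79,0.025,0,0,0],[-0.65,-0.79,0.025,0,0,0],[-0.65,-0.79,0.025,0,0,0],[-0.65,-0.79,0.025,0,0,0],[-0.65,-0.79,0.025,0,0,0],[-0.65,-0.79,0.025,0,0,0],[-0.65,-0.79,0.025,0,0,0],[-0.65,-0.79,0.025,0,0,0],[-0.65,-0.79,0.025,0,0,0],[-0.65,-0.79,0.025,0,0,0],[-0.65,-0.79,0.025,0,0,0],[-0.4,-0.5,0,0,0,0],[-0.25,-0.31,0,0,0,0],[0,0,0,0,0,0],[0,0,0,0,0,0]]
  hand: 0.6

```text
time: 27.5
tool_pos: [0.3939, -0.331, 0.0859]
tcp_rot: [0.655, 0.755, 0.0, 0.0]
contact_force: [0.7, -0.5, -0.1]
gripper_width: 0.799
grasp_force: 0.0
```

```bash
python3 -c "
from h import *
plan(.392,-.331,-.011,7.9)
a=imaging.get_image('top');b=imaging.get_image('scene')
m=ray('top',[(342,182)],.094)
cv2.imwrite('pics/p4.png',np.hstack([cv2.resize(a[120:320,240:510],(405,300)),cv2.resize(b[60:360,130:430],(390,300))])[:,:,::-1])"
```

```text
t 27.5 pos [ 0.3939 -0.331   0.0859] yaw 8.1 q7 0.84 w 0.799 f [ 0.7 -0.5 -0.1] gf 0.0
 rot units total [ 0.01 -0.    0.04]  shift units [ 0.01 -0.06  3.23]
```

View pics/p4.png

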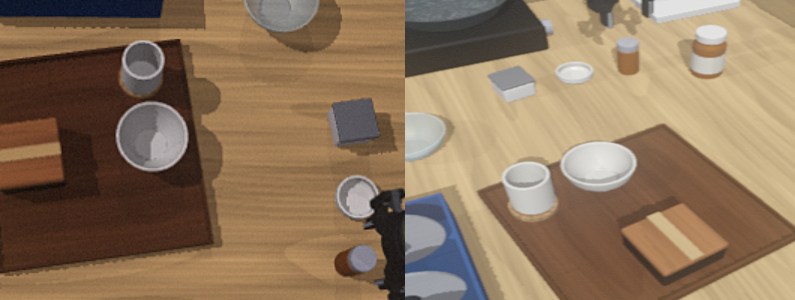

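The cup stands on the coaster at (143,68), bowl and box unmoved. The gripper is above the shaker (357,260). Descending.

jog_arm:
  increments:
    - [[0,-0.06,0.4,0,0,0],[0,0,0.6,0,0,0],[0,0,0.6,0,0,0],[0,0,0.6,0,0,0],[0,0,0.6,0,0,0],[0,0,0.35,0,0,0],[0,0,0.08,0,0,0],[0,0,0,0,0,0]]

```text
time: 28.4
tool_pos: [0.3917, -0.3315, -0.011]
tcp_rot: [0.656, 0.755, 0.0, -0.0]
contact_force: [0.2, -1.1, -0.0]
gripper_width: 0.798
grasp_force: 0.0
```

jog_arm:
  increments:
    - [[0,0,0,0,0,0],[0,0,0,0,0,0],[0,0,0,0,0,0],[0,0,0,0,0,0],[0,0,0,0,0,0],[0,0,0,0,0,0],[0,0,0,0,0,0]]
  hand: -0.4
  force: 35

```text
time: 29.1
tool_pos: [0.3919, -0.3323, -0.01]
tcp_rot: [0.656, 0.755, 0.0, 0.001]
contact_force: [0.1, 1.1, 7.3]
gripper_width: 0.452
grasp_force: 35.1
```

```bash
python3 -c "
from h import *
plan(.5588,.049,-.0,7.9)"
```

```text
t 29.1 pos [ 0.3919 -0.3323 -0.01  ] yaw 8.0 q7 0.85 w 0.452 f [0.1 1.1 7.3] gf 35.1
 rot units total [0.01 0.01 0.02]  shift units [11.82  7.26 -0.33]
```

jog_arm:
  increments:
    - [[0,0,-0.4,0,0,0],[0,0,-0.8,0,0,0],[0,0,-0.9,0,0,0],[0,0,-0.9,0,0,0],[0,0,-0.4,0,0,0],[0,0,0,0,0,0]]

```text
time: 29.7
tool_pos: [0.3922, -0.3328, 0.0936]
tcp_rot: [0.656, 0.755, 0.0, 0.002]
contact_force: [0.4, -0.7, -1.9]
gripper_width: 0.458
grasp_force: 35.4
```

jog_arm:
  increments:
    - [[0.4,0.25,0,0,0,0],[0.8,0.49,0,0,0,0],[0.8,0.49,0,0,0,0],[0.8,0.49,0,0,0,0],[0.8,0.49,0,0,0,0],[0.8,0.49,0,0,0,0],[0.8,0.49,0,0,0,0],[0.8,0.49,0,0,0,0],[0.8,0.49,0,0,0,0],[0.8,0.49,0,0,0,0],[0.8,0.49,0,0,0,0],[0.8,0.49,0,0,0,0],[0.8,0.49,0,0,0,0],[0.8,0.49,0,0,0,0],[0.8,0.49,0,0,0,0],[0.22,0.15,0,0,0,0],[0,0,0,0,0,0],[0,0,0,0,0,0],[0,0,0,0,0,0]]

```text
time: 31.6
tool_pos: [0.5567, 0.048, 0.0908]
tcp_rot: [0.657, 0.754, -0.001, -0.0]
contact_force: [-0.3, 0.4, -1.7]
gripper_width: 0.456
grasp_force: 35.5
```

```bash
python3 -c "
from h import *
plan(.5588,.049,.003,7.9)"
```

```text
t 31.6 pos [0.5567 0.048  0.0908] yaw 7.9 q7 0.04 w 0.456 f [-0.3  0.4 -1.7] gf 35.5
 rot units total [-0.01  0.01  0.  ]  shift units [0.02 0.07 2.93]
```

jog_arm:
  increments:
    - [[0.02,0.07,0.4,0,0,0],[0,0,0.6,0,0,0],[0,0,0.6,0,0,0],[0,0,0.6,0,0,0],[0,0,0.4,0,0,0],[0,0,0.2,0,0,0],[0,0,0.07,0,0,0],[0,0,0,0,0,0],[0,0,0,0,0,0]]

```text
time: 32.5
tool_pos: [0.56, 0.0505, 0.0056]
tcp_rot: [0.656, 0.755, 0.0, 0.0]
contact_force: [-0.1, -0.1, -0.6]
gripper_width: 0.458
grasp_force: 35.5
```

jog_arm:
  increments:
    - [[0,0,0.07,0,0,0],[0,0,0,0,0,0],[0,0,0,0,0,0]]

```text
time: 32.8
tool_pos: [0.5596, 0.0505, 0.0031]
tcp_rot: [0.656, 0.755, 0.0, 0.0]
contact_force: [0.7, 0.8, -0.5]
gripper_width: 0.458
grasp_force: 35.5
```

jog_arm:
  increments:
    - [[0,0,0.05,0,0,0],[0,0,0,0,0,0]]

```text
time: 33.0
tool_pos: [0.5594, 0.0505, 0.0013]
tcp_rot: [0.656, 0.755, -0.0, -0.0]
contact_force: [-0.8, 0.4, -0.5]
gripper_width: 0.455
grasp_force: 35.5
```

jog_arm:
  increments:
    - [[-0.05,0,0.05,0,0,0],[0,0,0.03,0,0,0],[0,0,0,0,0,0]]

```text
time: 33.3
tool_pos: [0.5596, 0.0489, -0.0012]
tcp_rot: [0.656, 0.755, -0.0, -0.0]
contact_force: [-0.0, -0.0, -1.1]
gripper_width: 0.455
grasp_force: 35.5
```

jog_arm:
  increments:
    - [[0,0,0.05,0,0,0],[0,0,0,0,0,0]]

```text
time: 33.5
tool_pos: [0.5598, 0.049, -0.002]
tcp_rot: [0.656, 0.755, 0.0, 0.0]
contact_force: [-2.0, -0.6, 6.8]
gripper_width: 0.46
grasp_force: 36.1
```

jog_arm:
  increments:
    - [[0,0,0.04,0,0,0],[0,0,0,0,0,0]]

```text
time: 33.7
tool_pos: [0.5599, 0.049, -0.002]
tcp_rot: [0.656, 0.755, 0.0, 0.0]
contact_force: [-5.1, -0.4, 17.5]
gripper_width: 0.457
grasp_force: 37.3
```

jog_arm:
  increments:
    - [[0,0,-0.05,0,0,0],[0,0,0,0,0,0],[0,0,0,0,0,0],[0,0,0,0,0,0],[0,0,-0.3,0,0,0],[0,0,-0.7,0,0,0],[0,0,-0.9,0,0,0],[0,0,-0.9,0,0,0],[0,0,-0.6,0,0,0],[0,0,0,0,0,0]]
  hand: 0.6

```text
time: 34.7
tool_pos: [0.5616, 0.0491, 0.1029]
tcp_rot: [0.656, 0.755, 0.002, 0.002]
contact_force: [0.2, -0.9, -0.2]
gripper_width: 0.801
grasp_force: 0.0
```

jog_arm:
  increments:
    - [[0,0,0,0,0,0.98],[0,0,0,0,0,0.98],[0,0,0,0,0,0.98],[0,0,0,0,0,0.98],[0,0,0,0,0,0.98],[0,0,0,0,0,0.98],[0,0,0,0,0,0.98],[0,0,0,0,0,0.98],[0,0,0,0,0,0.98],[0,0,0,0,0,0.98],[0,0,0,0,0,0.98],[0,0,0,0,0,0.98],[0,0,0,0,0,0.98],[0,0,0,0,0,0.98],[0,0,0,0,0,0.98],[0,0,0,0,0,0.98],[0,0,0,0,0,0]]
  hand: 0.9

```text
time: 36.4
tool_pos: [0.5592, 0.0491, 0.0991]
tcp_rot: [0.997, 0.071, -0.001, 0.0]
contact_force: [0.9, -0.8, -0.2]
gripper_width: 0.953
grasp_force: 0.0
```

```bash
python3 -c "
from h import *
plan(.491,-.348,.05,-82.1)"
```

```text
t 36.4 pos [0.5592 0.0491 0.0991] yaw -81.9 q7 -1.23 w 0.953 f [ 0.9 -0.8 -0.2] gf 0.0
 rot units total [0.   0.01 0.04]  shift units [-4.07 12.8   1.64]
```

jog_arm:
  increments:
    - [[-0.15,0.45,0,0,0,0],[-0.29,0.91,0,0,0,0],[-0.29,0.91,0,0,0,0],[-0.29,0.91,0,0,0,0],[-0.29,0.91,0,0,0,0],[-0.29,0.91,0,0,0,0],[-0.29,0.91,0,0,0,0],[-0.29,0.91,0,0,0,0],[-0.29,0.91,0,0,0,0],[-0.29,0.91,0,0,0,0],[-0.29,0.91,0,0,0,0],[-0.29,0.91,0,0,0,0],[-0.29,0.91,0,0,0,0],[-0.29,0.91,0.4,0,0,0],[-0.15,0.5,0.6,0,0,0],[0,0,0.6,0,0,0],[0,0,0,0,0,0],[0,0,0,0,0,0]]

```text
time: 38.2
tool_pos: [0.4926, -0.3482, 0.0518]
tcp_rot: [0.997, 0.072, -0.0, -0.0]
contact_force: [0.4, -0.0, -0.5]
gripper_width: 0.947
grasp_force: 0.0
```

```bash
python3 -c "
from h import *
plan(.491,-.348,-.038,-82.1)
a=imaging.get_image('top');b=imaging.get_image('scene')
cv2.imwrite('pics/p5.png',np.hstack([cv2.resize(a[120:320,210:520],(434,280)),cv2.resize(b[60:360,130:430],(360,360))[:280]])[:,:,::-1])"
```

```text
t 38.2 pos [ 0.4926 -0.3482  0.0518] yaw -81.8 q7 -0.51 w 0.947 f [ 0.4 -0.  -0.5] gf 0.0
 rot units total [-0.01  0.01  0.06]  shift units [-0.05 -0.01  2.99]
```

View pics/p5.png

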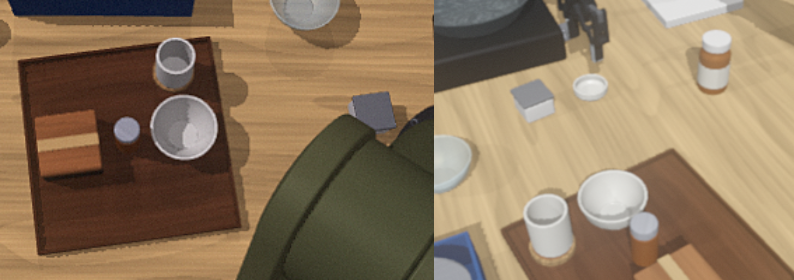

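The shaker stands midway at (127,130). The gripper is above the dish (590,88 in the right crop). Descending.

jog_arm:
  increments:
    - [[-0.05,0,0.3,0,0,0.05],[0,0,0.6,0,0,0],[0,0,0.6,0,0,0],[0,0,0.6,0,0,0],[0,0,0.5,0,0,0],[0,0,0.3,0,0,0],[0,0,0.08,0,0,0],[0,0,0,0,0,0],[0,0,0,0,0,0]]

```text
time: 39.2
tool_pos: [0.4923, -0.3485, -0.0369]
tcp_rot: [0.998, 0.069, 0.0, 0.0]
contact_force: [-0.0, -0.1, -0.4]
gripper_width: 0.952
grasp_force: 0.0
```

jog_arm:
  increments:
    - [[0,0,0,0,0,0],[0,0,0,0,0,0],[0,0,0,0,0,0],[0,0,0,0,0,0],[0,0,0,0,0,0],[0,0,0,0,0,0]]
  hand: 0.2
  force: 35

```text
time: 39.8
tool_pos: [0.4925, -0.3485, -0.0364]
tcp_rot: [0.998, 0.069, 0.001, 0.0]
contact_force: [-1.3, -0.4, 5.5]
gripper_width: 0.75
grasp_force: 37.9
```

```bash
python3 -c "
from h import *
plan(.4455,.124,-.0,-82.1)"
```

```text
t 39.8 pos [ 0.4925 -0.3485 -0.0364] yaw -82.1 q7 -0.46 w 0.75 f [-1.3 -0.4  5.5] gf 37.9
 rot units total [ 0.01 -0.01 -0.  ]  shift units [  0.61 -15.82  -1.21]
```

jog_arm:
  increments:
    - [[0,0,-0.3,0,0,0],[0,0,-0.8,0,0,0],[0,0,-0.9,0,0,0],[0,0,-0.9,0,0,0],[0,0,-0.3,0,0,0],[0,0,0,0,0,0]]

```text
time: 40.4
tool_pos: [0.4927, -0.3486, 0.06]
tcp_rot: [0.998, 0.069, 0.001, 0.001]
contact_force: [0.4, -0.4, -1.4]
gripper_width: 0.749
grasp_force: 39.2
```

jog_arm:
  increments:
    - [[0.02,-0.45,0,0,0,0],[0.035,-0.92,0,0,0,0],[0.035,-0.92,0,0,0,0],[0.035,-0.92,0,0,0,0],[0.035,-0.92,0,0,0,0],[0.035,-0.92,0,0,0,0],[0.035,-0.92,0,0,0,0],[0.035,-0.92,0,0,0,0],[0.035,-0.92,0,0,0,0],[0.035,-0.92,0,0,0,0],[0.035,-0.92,0,0,0,0],[0.035,-0.92,0,0,0,0],[0.035,-0.92,0,0,0,0],[0.035,-0.92,0,0,0,0],[0.035,-0.92,0,0,0,0],[0.035,-0.92,0,0,0,0],[0.035,-0.92,0,0,0,0],[0.035,-0.65,0,0,0,0],[0,0,0,0,0,0],[0,0,0,0,0,0]]

```text
time: 42.4
tool_pos: [0.4436, 0.1248, 0.0574]
tcp_rot: [0.998, 0.07, -0.001, 0.0]
contact_force: [1.3, -0.0, -1.8]
gripper_width: 0.753
grasp_force: 39.1
```

```bash
python3 -c "
from h import *
plan(.447,.124,-.023,-82.1)"
```

```text
t 42.4 pos [0.4436 0.1248 0.0574] yaw -82.0 q7 -1.33 w 0.753 f [ 1.3 -0.  -1.8] gf 39.1
 rot units total [0.01 0.02 0.02]  shift units [0.11 0.04 2.68]
```

jog_arm:
  increments:
    - [[0.06,0.02,0.4,0,0,0],[0.05,0.02,0.6,0,0,0],[0,0,0.6,0,0,0],[0,0,0.5,0,0,0],[0,0,0.3,0,0,0],[0,0,0.15,0,0,0],[0,0,0.08,0,0,0],[0,0,0,0,0,0],[0,0,0,0,0,0]]

```text
time: 43.3
tool_pos: [0.4488, 0.1238, -0.0201]
tcp_rot: [0.998, 0.069, 0.0, -0.0]
contact_force: [0.5, 0.5, -1.4]
gripper_width: 0.75
grasp_force: 39.1
```

jog_arm:
  increments:
    - [[0,0,0.07,0,0,0],[0,0,0,0,0,0]]

```text
time: 43.5
tool_pos: [0.4486, 0.124, -0.0225]
tcp_rot: [0.998, 0.069, 0.0, -0.0]
contact_force: [-1.0, 0.1, -0.6]
gripper_width: 0.751
grasp_force: 39.1
```

jog_arm:
  increments:
    - [[0,0,0.04,0,0,0],[0,0,0,0,0,0]]

```text
time: 43.7
tool_pos: [0.4484, 0.1239, -0.0238]
tcp_rot: [0.998, 0.069, -0.0, -0.0]
contact_force: [-0.2, 0.4, -1.3]
gripper_width: 0.754
grasp_force: 39.1
```

jog_arm:
  increments:
    - [[-0.04,0,0.07,0,0,0],[0,0,0.05,0,0,0],[0,0,0,0,0,0]]

```text
time: 44.0
tool_pos: [0.4471, 0.1236, -0.0277]
tcp_rot: [0.998, 0.069, -0.0, 0.0]
contact_force: [1.3, 1.1, -0.9]
gripper_width: 0.752
grasp_force: 39.1
```

jog_arm:
  increments:
    - [[0,0,0.05,0,0,0],[0,0,0,0,0,0]]

```text
time: 44.2
tool_pos: [0.4473, 0.1236, -0.0285]
tcp_rot: [0.998, 0.069, 0.0, -0.0]
contact_force: [-1.2, -1.0, 7.7]
gripper_width: 0.752
grasp_force: 40.0
```

jog_arm:
  increments:
    - [[0,0,0.03,0,0,0],[0,0,0,0,0,0]]

```text
time: 44.4
tool_pos: [0.4474, 0.1237, -0.0286]
tcp_rot: [0.998, 0.069, 0.0, -0.001]
contact_force: [-4.6, -0.8, 21.7]
gripper_width: 0.75
grasp_force: 41.2
```

jog_arm:
  increments:
    - [[0,0,-0.05,0,0,0],[0,0,0,0,0,0],[0,0,0,0,0,0],[0,0,0,0,0,0],[0,0,-0.3,0,0,0],[0,0,-0.7,0,0,0],[0,0,-0.9,0,0,0],[0,0,-0.7,0,0,-0.6],[0,0,0,0,0,-0.6],[0,0,0,0,0,0]]
  hand: 0.75

```text
time: 45.4
tool_pos: [0.4477, 0.1239, 0.0507]
tcp_rot: [0.992, 0.129, 0.001, -0.0]
contact_force: [-0.0, -0.3, 0.2]
gripper_width: 0.877
grasp_force: 0.0
```

```bash
python3 -c "
from h import *
plan(.3992,.3335,.03,-75.1)"
```

```text
t 45.4 pos [0.4477 0.1239 0.0507] yaw -75.2 q7 -1.23 w 0.877 f [-0.  -0.3  0.2] gf 0.0
 rot units total [-0.   -0.02 -0.01]  shift units [ 0.24 -7.17  0.69]
```

jog_arm:
  increments:
    - [[0.02,-0.4,0,0,0,0],[0.03,-0.85,0,0,0,0],[0.03,-0.9,0,0,0,0],[0.03,-0.9,0,0,0,0],[0.03,-0.9,0,0,0,0],[0.03,-0.9,0,0,0,0],[0.03,-0.9,0,0,0,0],[0.03,-0.9,0.3,0,0,0],[0.02,-0.52,0.5,0,0,0],[0,0,0.4,0,0,0],[0,0,0,0,0,0],[0,0,0,0,0,0]]
  hand: -0.1

```text
time: 46.6
tool_pos: [0.3999, 0.3315, 0.0132]
tcp_rot: [0.992, 0.127, -0.001, 0.001]
contact_force: [0.6, -0.7, -0.1]
gripper_width: 0.448
grasp_force: 0.0
```

```bash
python3 -c "
from h import *
plan(.3992,.3335,-.0365,-75.1)
b=imaging.get_image('scene');a=imaging.get_image('top')
cv2.imwrite('pics/p6.png',np.hstack([cv2.resize(a[140:310,210:410],(400,340)),cv2.resize(b[320:440,420:560],(397,340))])[:,:,::-1])"
```

```text
t 46.6 pos [0.3999 0.3315 0.0132] yaw -75.4 q7 -1.6 w 0.448 f [ 0.6 -0.7 -0.1] gf 0.0
 rot units total [ 0.02  0.01 -0.05]  shift units [-0.01 -0.07  1.66]
```

View pics/p6.png

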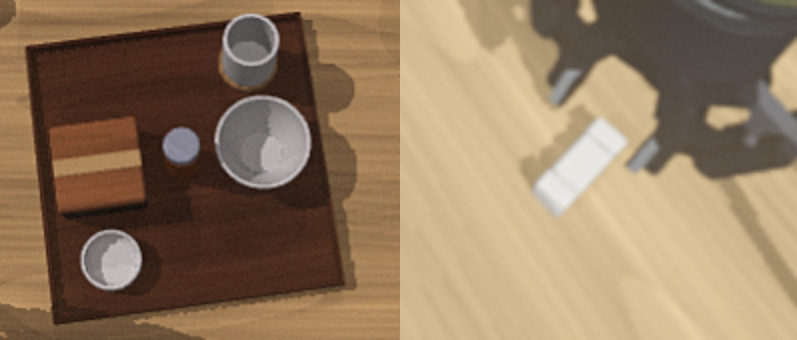

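The dish is in front of the box at (111,260), and the fingers straddle the rest (580,165), still above it. Descending and gripping.

jog_arm:
  increments:
    - [[0,-0.07,0.4,0,0,-0.05],[0,0,0.5,0,0,0],[0,0,0.4,0,0,0],[0,0,0.25,0,0,0],[0,0,0.08,0,0,0],[0,0,0,0,0,0],[0,0,0,0,0,0]]

```text
time: 47.4
tool_pos: [0.3995, 0.3357, -0.0349]
tcp_rot: [0.991, 0.131, 0.0, -0.0]
contact_force: [-0.9, 0.3, -0.1]
gripper_width: 0.452
grasp_force: 0.0
```

jog_arm:
  increments:
    - [[0,0,0,0,0,0],[0,0,0,0,0,0],[0,0,0,0,0,0],[0,0,0,0,0,0],[0,0,0,0,0,0],[0,0,0,0,0,0]]
  hand: -0.9
  force: 30

```text
time: 48.0
tool_pos: [0.3994, 0.3359, -0.0347]
tcp_rot: [0.991, 0.131, 0.0, -0.0]
contact_force: [-0.5, -0.4, 5.7]
gripper_width: 0.198
grasp_force: 30.4
```

```bash
python3 -c "
from h import *
plan(.4677,-.0545,0,-82.1)"
```

```text
t 48.0 pos [ 0.3994  0.3359 -0.0347] yaw -74.9 q7 -1.54 w 0.198 f [-0.5 -0.4  5.7] gf 30.4
 rot units total [-0.01 -0.01  1.25]  shift units [ 0.47 13.2  -1.16]
```

jog_arm:
  increments:
    - [[0,0,-0.3,0,0,0],[0,0,-0.8,0,0,0],[0,0,-0.9,0,0,0.6],[0,0,-0.9,0,0,0.65],[0,0,-0.3,0,0,0],[0,0,0,0,0,0]]

```text
time: 48.6
tool_pos: [0.3997, 0.3362, 0.0621]
tcp_rot: [0.998, 0.07, 0.001, -0.001]
contact_force: [-0.0, 0.2, -0.4]
gripper_width: 0.199
grasp_force: 29.7
```

jog_arm:
  increments:
    - [[0.02,0.4,0,0,0,0],[0.035,0.9,0,0,0,0],[0.035,0.9,0,0,0,0],[0.035,0.9,0,0,0,0],[0.035,0.9,0,0,0,0],[0.035,0.9,0,0,0,0],[0.035,0.9,0,0,0,0],[0.035,0.9,0,0,0,0],[0.035,0.9,0,0,0,0],[0.035,0.9,0,0,0,0],[0.035,0.9,0,0,0,0],[0.035,0.9,0,0,0,0],[0.035,0.9,0,0,0,0],[0.035,0.9,0,0,0,0],[0.03,0.8,0,0,0,0],[0,0.3,0,0,0,0],[0,0,0,0,0,0],[0,0,0,0,0,0],[0,0,0,0,0,0]]

```text
time: 50.5
tool_pos: [0.4681, -0.0532, 0.0604]
tcp_rot: [0.998, 0.07, -0.0, -0.0]
contact_force: [0.0, -0.7, -0.5]
gripper_width: 0.195
grasp_force: 29.7
```

```bash
python3 -c "
from h import *
plan(.4677,-.0545,-.021,-82.1)"
```

```text
t 50.5 pos [ 0.4681 -0.0532  0.0604] yaw -82.0 q7 -0.96 w 0.195 f [ 0.  -0.7 -0.5] gf 29.7
 rot units total [-0.01  0.01  0.02]  shift units [-0.02  0.04  2.71]
```

Expected touchdown at about −0.027.

jog_arm:
  increments:
    - [[-0.02,0.04,0.4,0,0,0],[0,0,0.6,0,0,0],[0,0,0.6,0,0,0],[0,0,0.5,0,0,0],[0,0,0.35,0,0,0],[0,0,0.15,0,0,0],[0,0,0.1,0,0,0],[0,0,0,0,0,0],[0,0,0,0,0,0]]

```text
time: 51.4
tool_pos: [0.4684, -0.0558, -0.0198]
tcp_rot: [0.998, 0.069, 0.0, 0.0]
contact_force: [0.2, 0.1, -0.9]
gripper_width: 0.199
grasp_force: 29.7
```

jog_arm:
  increments:
    - [[0,0,0.06,0,0,0],[0,0,0,0,0,0],[0,0,0,0,0,0]]

```text
time: 51.7
tool_pos: [0.4682, -0.0558, -0.0219]
tcp_rot: [0.998, 0.069, 0.0, -0.0]
contact_force: [0.5, 0.8, -1.0]
gripper_width: 0.194
grasp_force: 29.7
```

```bash
python3 -c "
from h import *
plan(.4677,-.0545,-.027,-82.1)"
```

```text
t 51.7 pos [ 0.4682 -0.0558 -0.0219] yaw -82.1 q7 -0.85 w 0.194 f [ 0.5  0.8 -1. ] gf 29.7
 rot units total [ 0. -0. -0.]  shift units [-0.01 -0.05  0.17]
```

jog_arm:
  increments:
    - [[0,-0.05,0.06,0,0,0],[0,0,0.05,0,0,0],[0,0,0,0,0,0]]

```text
time: 52.0
tool_pos: [0.4678, -0.0543, -0.0255]
tcp_rot: [0.998, 0.069, -0.0, -0.0]
contact_force: [-0.6, 0.4, 0.5]
gripper_width: 0.195
grasp_force: 29.7
```

jog_arm:
  increments:
    - [[0,0,0.05,0,0,0],[0,0,0,0,0,0]]

```text
time: 52.2
tool_pos: [0.468, -0.0544, -0.0267]
tcp_rot: [0.998, 0.069, 0.0, -0.0]
contact_force: [-0.4, -0.1, 3.0]
gripper_width: 0.194
grasp_force: 30.1
```

jog_arm:
  increments:
    - [[0,0,0.03,0,0,0],[0,0,0,0,0,0]]

```text
time: 52.4
tool_pos: [0.468, -0.0544, -0.0268]
tcp_rot: [0.998, 0.069, 0.0, -0.0]
contact_force: [-3.8, 1.0, 16.0]
gripper_width: 0.197
grasp_force: 31.5
```

jog_arm:
  increments:
    - [[0,0,-0.04,0,0,0],[0,0,0,0,0,0],[0,0,0,0,0,0],[0,0,0,0,0,0],[0,0,-0.3,0,0,0],[0,0,-0.8,0,0,0],[0,0,-0.9,0,0,0],[0,0,-0.9,0,0,0],[0,0,-0.9,0,0,0],[0,0.5,0,0,0,0],[0,0.9,0,0,0,0],[0,0.9,0,0,0,0],[0,0.9,0,0,0,0],[0,0.9,0,0,0,0],[0,0.9,0,0,0,0],[0,0.9,0,0,0,0],[0,0.9,0,0,0,0],[0,0.9,0,0,0,0],[0,0.4,0,0,0,0],[0,0,0,0,0,0]]
  hand: -0.1

```text
time: 54.4
tool_pos: [0.5008, -0.2967, 0.0877]
tcp_rot: [0.998, 0.068, -0.0, 0.001]
contact_force: [0.0, 0.5, 0.3]
gripper_width: 0.453
grasp_force: 0.0
```

Run:
```python
from h import *
a=imaging.get_image('top');b=imaging.get_image('scene')
for k,bx,f,z in [('rest',(330,235,375,300),lambda h,s,v:(s<70)&(v>100),.021),('dish',(240,245,295,298),lambda h,s,v:s<60,.03),
  ('shaker',(285,195,317,230),lambda h,s,v:s<70,.088),('bowl',(305,187,375,245),lambda h,s,v:s<60,.06),('lid',(228,190,292,255),lambda h,s,v:(v>105),.059)]:
    c=blob(a,bx,f); P=ray('top',c.reshape(-1,2),z)[:,:2]*1000; r=cv2.minAreaRect(np.float32(P))
    print(k,np.round(cv2.minEnclosingCircle(np.float32(P))[0],1),np.round(r[0],1),np.round(r[1],1),round(r[2],1))
cv2.imwrite('pics/f.png',np.hstack([cv2.resize(a[130:310,210:400],(400,380)),cv2.resize(b[150:420,160:450],(400,372),interpolation=cv2.INTER_CUBIC)[:380] if 0 else cv2.resize(b[150:420,160:450],(400,380))])[:,:,::-1])
```

```text
rest [472.6 -53.4] [472.9 -53.2] [46.1 19.7] 6.7
dish [445.4 123.5] [444.9 123.5] [65.6 65. ] 1.0
shaker [557.7  47. ] [558.1  46.6] [39.2 39.2] 46.3
bowl [571.1 -40.3] [570. -40.] [102.6 103.8] 0.6
lid [545.4 139.5] [546.  138.3] [93.6 95.3] 8.2
```

View pics/f.png

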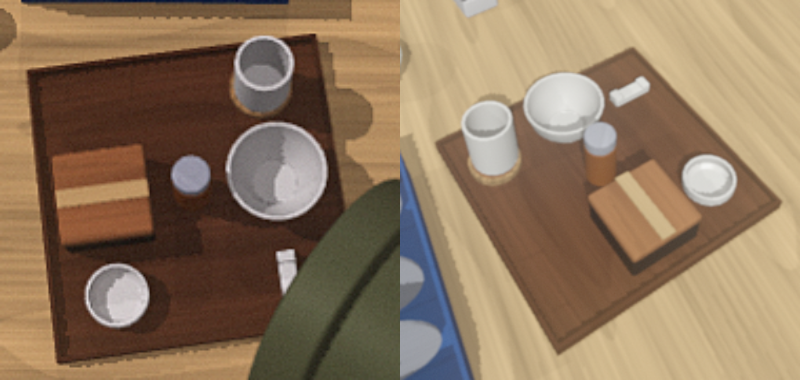

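The picture shows everything in place: cup on the coaster behind the bowl, shaker midway, dish in front of the box (117,295), and rest in front of the bowl (288,270), pointing at it. The bowl and box measure where they were before. Handing in.

```bash
python3 -c "
from bench import bot; print(bot.sign_off())"
```

```text
the job is handed in; nothing more can be done
None
```

I laid the tray in the order asked and handed it in at about 54 s; in the last picture everything stands in place, with the bowl and lunch box within 2 mm of their starting positions. The tub was never touched, and the far end of the chopstick rest was hidden behind the arm in the top view.

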